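Rack a tray of clay mushrooms behind its drop catch

ROBOT

A 6-joint arm with a two-finger parallel gripper is mounted at the origin on the work surface. World frame = base frame: x ahead of the robot, y to its left, z up, the work surface at z = 0. Lengths are in mm, angles in rad, forces in N, time in s.
With the tool pointing down it reaches from about 350 to 975 mm from the base axis. Payload 7.1 kg.
Tool frame: the origin (TCP) lies midway between the tips of the shut fingers; the grasp point (between the pads) lies 19 mm behind it (ctrl.grasp_offset is the distance from the TCP to the grasp point, in mm); z points along the fingers, y is the line along which they close (so a half turn about z gives the same grasp; the last joint's range is limited). The gripper opens to 88 mm and grips with 3 to 60 N. Pads are 20 mm wide; open, the fingers measure 115 mm over their backs; the gripper's body (75 mm by 178 mm) begins 61 mm behind the grasp point.
Start: joints at [1.162, 0.423, 1.63, -0, 1.089, -0.019], TCP at [237.47, 578.111, 222.675] pointing down, gripper open.
Joint ranges: [-3, 3], [-0.9, 2.11], [0.09, 2.58], [-1.31, 4.45], [0.11, 2.69], [-2.54, 2.54]. Speed limits (rad/s): [2.39, 2.39, 3.01, 3.14, 3.14, 3.14].

INTERFACE

Orientations are given as a rotation vector (axis times angle).
In Python, from workcell import sensors, viewer, ctrl gives the robot as it stands. The module is installed in compiled form; this text tells all that it offers.
- The arm moves only by the shell command python3 -m handwheel 'ROWS'. ROWS is JSON, a list of rows, each a list of 7 numbers: the shift along the tool's x, y, z in mm, then the turn, a rotation vector about the tool's x, y, z in rad, then the closure, from 0 (fully open) to 1 (shut). In form: [[x, y, z, rx, ry, rz, jaw], ...]. A call has 1 to 10 rows; each row shifts and turns the commanded pose from where the row before left it, along the tool's axes as they then stand; what a row does not reach is not made up. A row lasts 1/8 s, in which the tool goes at most 62.5 mm and 10.7 degrees, less where a joint would pass 70% of its speed; a pose out of reach is approached as far as the arm can. A call is refused whole if a number of a shift passes 62.5 or a number of a turn 0.188, either way. A call with a gripper value outside its range is refused whole. The fingers move at their own pace and stop on an object; the grip force is fixed at half the most. Time passes only in rows, so rows that do not move let the fingers close. It gives the time, the measured TCP pose, the force, the opening and the grip force at its end, in the units of the state.
- sensors.get_obs(): the state, without advancing time (a new reading comes with each control period).
- viewer.get_image(name): name is "scene" or "top"; returns a dict with "frame" (384x512x3 uint8, blue, green, red), "fov_y" (degrees; the focal length in pixels is half the picture's height over the tangent of half this angle, whatever the lens; pixels are square), "cx", "cy" (the principal point, pixels), "distortion" ([k1, k2, p1, p2, k3] as OpenCV has them; the pictures are not rectified), "R" (3x3) and "t" (3): a world point X has camera coordinates R X + t. Camera axes: x right, y down, z forward; pixel columns grow to the right and rows downward; lengths in mm; the calibration is good to about 2 mm. A picture is of the moment at which its call begins. There is no depth.
- ctrl.close_job(): hands the job in; it is judged then, once.
The state is a dict: "t": time; "qpos": joint angles; "qvel": joint speeds; "joint_torque": joint torques, N m; "ee_pos": TCP position; "orientation": TCP orientation; "ft_force": force on the tool from outside, world axes, zero at the start; "moment": the same for the moment, N m; "width": finger opening in mm; "grasp_force": force on a finger pad.
Only numpy, scipy, OpenCV 4.12 (cv2) and the standard library are available. Lean on these libraries where they do the work, as an engineer would, in place of code of your own. Each camera call takes 0.05 s, during which the arm holds its last target. There are 200 camera calls.

TASK

Take the loose wooden ware tray with the two clay mushrooms by its bar, and slide it into the empty upper bay of the steel rack from the bay's open, flared end, in under the hinged drop catch so that the tray's own edge lifts the catch and it falls down by itself behind the tray. Then let go, leaving the tray level and held between the fallen catch and the rubber buffer with both mushrooms still standing in it. Keep the robot off the catch, work gently (never push the tray with more than about 2 kg: the clay is unfired), and leave the other things on the bench where they are.

Things in the scene. Friction and masses are not known exactly. Their poses are not given: they have to be found in the camera images.
- tray: Loose plywood ware tray, 160 long (x) x 130 wide (y), about 0.42 kg; floor 6 thick, walls 7 thick and 32 high all round. Amid each end wall an upright 44 wide carries a handle bar over the tray's full length. Origin: centre of the underside; x along the bar, z up. Both ends are alike; at the start its x is within 0.7 rad of the rack's x. Stands on the bench. (All sizes here in mm.)
- tray_bar (a point): Centre of the tray's handle bar, 79 above the tray's underside, over the tray's centre, where it balances. The bar is 18 x 18 in section with rounded edges, from 70 to 88 above the underside; it runs along the tray's x. It is open below down to the mushrooms, whose tops are 48 above the underside.
- rack: Two-tier ware rack of grey steel, fixed on the bench, 370 x 180, to 190 high. Its x is the push-in direction, from the open mouth to the buffer; origin on the bench below bay_home. The lower bay is full (a like tray; leave it), the upper empty: a flat deck 110 above the bench, x -240 to +130, side guides 38 high. Jamming or knocking the tray on it must stay below 40 N.
- bay_home (a point): Point on the upper deck where the tray's origin lies when home with the setting bar (see catch) at mid setting; axes as the rack's. Top lips on both guides reach in to y = +-56, underside 35 above the deck, from x -48 inwards on the +y side and from x -158 on the -y side, so the tray cannot be lowered in from above.
- bay_mouth (a point): Point on the upper deck, mid-width, 185 before bay_home, where the straight guides begin: inner faces at y = +-67, which leaves the tray 2 a side. Before it the guides flare outwards at 20 degrees for 32, and before that lies 23 of bare deck, open above, where the tray's leading end can be set down.
- buffer (a joint): Round rubber buffer, 26 across, 18 above the deck at mid-width of the far end, on a spring; it sits on the setting bar, so its place is known only to +-18. Value in m: 0 free, grows as pressed; 5 N per mm, never beyond 4.8 mm (24 N). The tray must press it about 2 mm (10 N) before the catch can fall; wood on steel adds some 1 to 3 N of friction. At mid setting it touches the tray at bay_home.
- catch (a joint): Dark steel lever 78 long, 14 wide, 0.14 kg, weighted end, no spring; pin across the bay, 48 above the deck at rack y +56, mid x -156; slopes 22 deg down inwards. Rad: 0 down, about 0.23 riding on the tray's +y wall, back to 0 once the tray is 2 past home; then bars the way out. Catch and buffer share a steel setting bar clamped along the +y guide, anywhere within 18 of mid setting along x: feel for it.
- mushroom_a: Small unfired clay mushroom standing loose in the tray, 42 high, cap 40 across, foot 30 across, about 35 g; origin at the centre of its foot, z up its stem.
- mushroom_b: A like mushroom, in the other half of the tray.
- slip_bulb: Bystander: teal slip-trailing bulb with a pointed nozzle, 68 across, 98 high; origin under its centre.
- bisque_bowl: Bystander: bare clay bowl 110 across, 45 high; origin under its centre.
- glaze_jar: Bystander: white screw-top jar 60 across, 75 high; origin under its centre.
- blue_bowl: Bystander: blue bowl 150 across, 55 high; origin under its centre.
- brush_pot: Bystander: terracotta pot of brushes, 86 across, brushes to 225 high; origin under its centre.
Mind the look-alikes: they are no part of the job. Leave any turquoise look-alike of the mushroom_a alone. What is shaped like the tray but red is not meant.

How it is judged (in metres and radians):
On the way, in this order (a step that is already met when the one before it is completed fails the run):
1. the tray, in the bay's mouth, holds the catch lifted on its own edge (value of joint catch above 0.12 rad and contact force between tray and catch above 0.05 N and x of tray in the frame of bay_home below -0.035 m), for 0.1 s.
2. the tray is home and the catch has fallen behind it (x of tray in the frame of bay_home between -0.024 and 0.024 m and y of tray in the frame of bay_home between -0.004 and 0.004 m and z of tray in the frame of bay_home between -0.004 and 0.005 m and angle between the x axis of tray and the x axis of rack, either way round below 0.05 rad and angle between tray's own z axis and vertical below 0.04 rad and value of joint catch below 0.06 rad), for 0.2 s.
At the end, for the whole second after the job is handed in: The tray stands level on the upper deck behind the fallen catch, wherever the setting bar has it (within 24 mm of bay_home along the bay, 4 mm across, 0.05 rad), at rest, with the catch down (joint below 0.06 rad); both mushrooms stand upright (within 0.25 rad) inside the tray; the robot has let go (all of step 2 and angle between each of mushroom_a, mushroom_b's own z axis and vertical below 0.25 rad and z of each of mushroom_a, mushroom_b in the frame of tray below 0.015 m and x of mushroom_a in the frame of tray between -0.07 and 0.07 m and y of mushroom_a in the frame of tray between -0.056 and 0.056 m and x of mushroom_b in the frame of tray between -0.07 and 0.07 m and y of mushroom_b in the frame of tray between -0.056 and 0.056 m and linear speed of tray below 0.01 m/s and linear speed of each of mushroom_a, mushroom_b below 0.02 m/s); the robot touches nothing.
It fails at once if the buffer is pressed in by more than 4.8 mm (24 N): the tray is forced (value of joint buffer above 0.0048 m).
It fails at once if the tray jams in or strikes the rack with more than 40 N (contact force between tray and rack above 40 N).
It fails at once if the robot touches the catch (contact force between any of the fingers, the arm and catch above 0.5 N).
It fails at once if a mushroom falls over (angle between any of mushroom_a, mushroom_b's own z axis and vertical above 0.7 rad).
It fails at once if a bystander is moved by more than 30 mm (distance of any of slip_bulb, bisque_bowl, glaze_jar, blue_bowl, brush_pot from where it was at the start of the episode above 0.03 m).
It also fails if it takes over 64 s, if anything falls off the work surface, if the arm or the gripper's body presses on something with over 40 N, if the wrist force passes 120 N, or if a joint passes its speed limit or range.

## Working session

There is one attempt and no reset: what is moved stays moved. The work goes in short steps, Python scripts to look and compute and a shell command to move; the robot and the scene stay as the last step left them, time stands still between calls to the robot, and variables do not carry over. Pictures are saved under pics/ and viewed, at most 10 in all, crops included, and the job is handed in when it is done.

```bash
mkdir -p pics; cat > h.py <<'E'
import numpy as np, cv2
from workcell import sensors, viewer, ctrl
def cam(n):
    d=viewer.get_image(n); f=d["frame"].shape[0]/2/np.tan(np.radians(d["fov_y"])/2)
    d["K"]=np.array([[f,0,d["cx"]],[0,f,d["cy"]],[0,0,1.]]); d["D"]=np.array(d["distortion"],float)
    d["R"]=np.array(d["R"]);d["t"]=np.array(d["t"]); return d
def ray(d,px):
    u=cv2.undistortPoints(np.array(px,float).reshape(-1,1,2),d["K"],d["D"]).reshape(-1,2)
    return -d["R"].T@d["t"], np.c_[u,np.ones(len(u))]@d["R"]
def plane(d,px,z):
    c,r=ray(d,px); return c+r*((z-c[2])/r[:,2])[:,None]
def proj(d,X):
    return cv2.projectPoints(np.array(X,float).reshape(-1,3),cv2.Rodrigues(d["R"])[0],d["t"],d["K"],d["D"])[0].reshape(-1,2)
def tri(d1,p1,d2,p2):
    c1,r1=ray(d1,p1);c2,r2=ray(d2,p2);out=[]
    for a,b in zip(r1,r2):
        s=np.linalg.lstsq(np.c_[a,-b],c2-c1,rcond=None)[0]; P,Q=c1+s[0]*a,c2+s[1]*b; out.append(np.r_[(P+Q)/2,np.linalg.norm(P-Q)])
    return np.array(out)
E
python3 - <<'E'
from h import *
np.set_printoptions(precision=1,suppress=True)
for n in("scene","top"):
    d=cam(n); cv2.imwrite(f"pics/{n}0.png",cv2.resize(d["frame"],(800,600),interpolation=cv2.INTER_CUBIC)); print(n,-d["R"].T@d["t"],d["R"][2],d["fov_y"],d["D"])
print(sensors.get_obs())
E
```

```text
scene [1523.5  288.1  789.2] [-0.8 -0.2 -0.6] 48.81459328340132 [-0.  0.  0.  0.  0.]
top [ 463.2   -8.6 1231.8] [ 0.1  0.  -1. ] 53.7604358276595 [0. 0. 0. 0. 0.]
{'t': 0.1, 'qpos': array([ 1.2,  0.4,  1.6,  0. ,  1.1, -0. ]), 'qvel': array([-0., -0., -0., -0.,  0.,  0.]), 'joint_torque': array([  0. , -54.6, -27.4,   0.1,   0. ,  -0. ]), 'ee_pos': array([237.3, 577.7, 222. ]), 'orientation': array([-0.6, -3.1,  0. ]), 'ft_force': array([ 0.1, -0.1, -0.3]), 'moment': array([ 0.,  0., -0.]), 'grasp_force': 0.0, 'width': 87.85689572420755}
```

View pics/scene0.png

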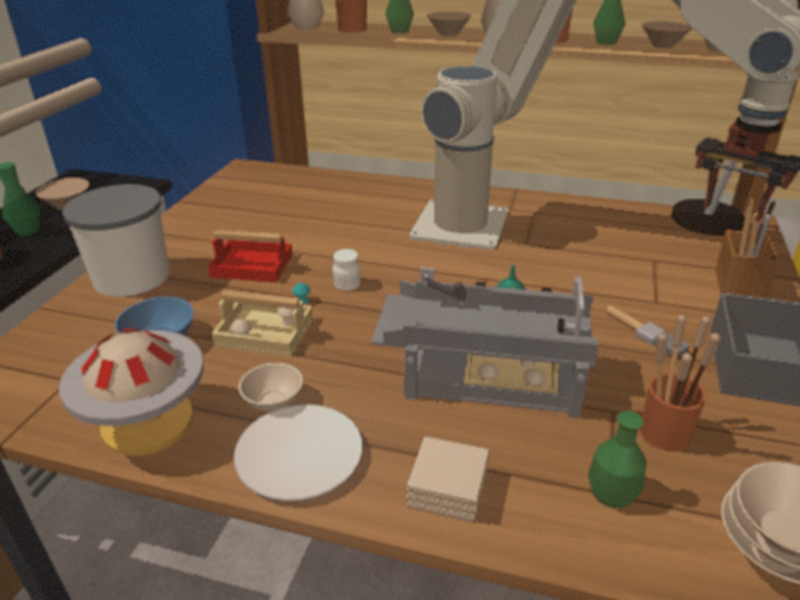

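View pics/top0.png

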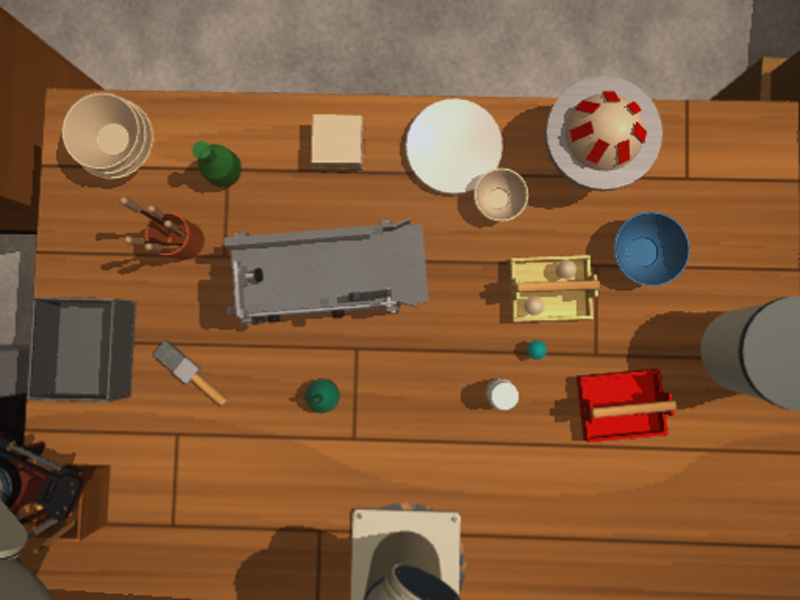

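The wanted tray is the pale wooden one at top (553,288) / scene (263,325). It could be confused with the red tray at top (625,405) / scene (250,260), or the like tray in the lower bay at scene (512,370). The turquoise mushroom at top (537,349) / scene (302,292) is also a look-alike. The rack is at top (325,270). Its mouth faces right (world -y), and the catch is on the near (robot) side at top (375,300).

```bash
python3 - <<'E'
from h import *
S=cam("scene")["frame"];T=cam("top")["frame"]
def c(im,x,y,w,h,k): return cv2.resize(im[y:y+h,x:x+w],None,fx=k,fy=k,interpolation=cv2.INTER_CUBIC)
a=np.hstack([c(S,130,180,80,60,5),c(T,318,155,80,60,5)])
b=np.hstack([c(S,230,165,160,120,2.5),c(T,138,130,160,120,2.5)])
cv2.imwrite("pics/c1.png",np.vstack([a,b]))
E
```

```text
(no output)
```

View pics/c1.png

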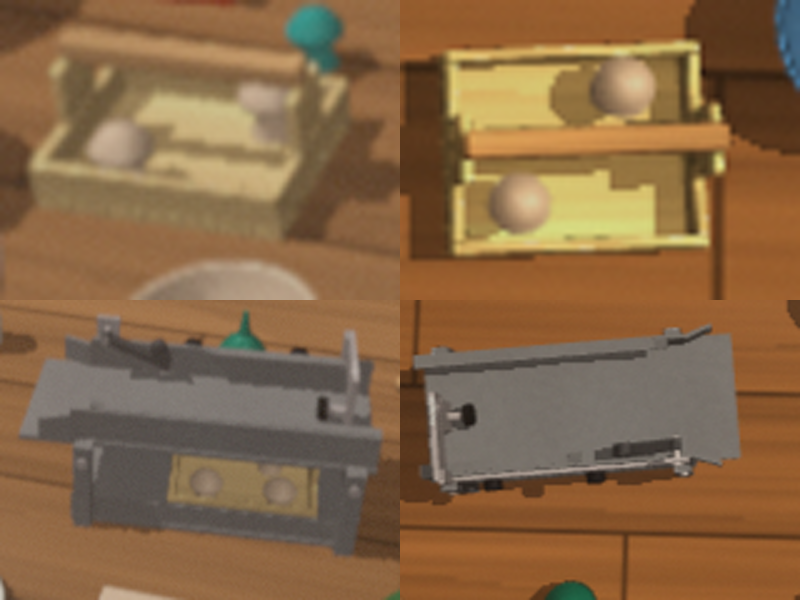

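The crops confirm the choice: a pale tray with a wooden bar and two plain mushrooms. The bar ends are at native scene (142,188)/(190,193.6) and top (332,183)/(383.6,182.4). The deck mouth corners are at top (270.8,144)/(274,193) and scene (246.8,189)/(238,219.8).

```bash
python3 - <<'E'
from h import *
np.set_printoptions(precision=2,suppress=True)
S=cam("scene");T=cam("top")
b=tri(S,[(142,188),(190,193.6)],T,[(383.6,182.4),(332,183)]);print("bar ends",b)
m=tri(S,[(246.8,189),(238,219.8)],T,[(274,193.2),(270.8,144)]);print("mouth corners",m)
m2=plane(T,[(274,193.2),(270.8,144)],110);print(m2)
# bar: orange-wood mask in top; PCA
im=T["frame"];hsv=cv2.cvtColor(im,cv2.COLOR_BGR2HSV)
print("hsv bar",hsv[182,[340,350,360,370]],"wall",hsv[184,327],"floor",hsv[172,335])
# outer silhouette of the far guide: first low-saturation pixel per column
sat=hsv[...,1].astype(float);pts=[]
for x in range(150,240,2):
    col=sat[135:165,x]; k=np.where((col[:-1]>=90)&(col[1:]<90))[0]
    if len(k): k=k[0]; pts.append((x,135+k+(col[k]-90)/(col[k]-col[k+1])))
pts=np.array(pts);P=plane(T,pts,148)
L=cv2.fitLine(P[:,:2].astype(np.float32),cv2.DIST_HUBER,0,.01,.01).ravel();print(len(pts),"guide dir",L,"yaw",np.arctan2(L[1],L[0]))
n=np.array([-L[1],L[0]]);print("res",((P[:,:2]-L[2:])@n))
# mouth edge: gray->wood along rows, at z=110
pe=[]
for y in range(147,192,2):
    r=sat[y,255:290];k=np.where((r[:-1]<90)&(r[1:]>=90))[0]
    if len(k): k=k[-1]; pe.append((255+k+(90-r[k])/(r[k+1]-r[k]),y))
E=plane(T,pe,110);L2=cv2.fitLine(E[:,:2].astype(np.float32),cv2.DIST_HUBER,0,.01,.01).ravel();print(len(pe),"mouth dir",L2,np.arctan2(L2[1],L2[0]))
E
```

```text
bar ends [[ 570.15 -364.5    78.92    0.54]
 [ 563.81 -206.85   82.02    3.46]]
mouth corners [[528.2  -34.45 105.62   3.15]
 [675.04 -17.69 103.01   4.67]]
[[527.49 -32.84 110.  ]
 [674.43 -19.85 110.  ]]
hsv bar [[ 17 155 214]
 [ 16 158 215]
 [ 15 157 208]
 [ 15 159 202]] wall [ 17 148  81] floor [ 23 129 216]
45 guide dir [  0.1   -0.99 653.89 178.77] yaw -1.4671206
res [ 2.09  7.08  7.21  6.53  2.93 -0.01 -0.37 -0.48 -0.06  0.37 -0.   -0.32
 -0.28 -0.38 -0.08  0.34  0.04 -0.29 -0.2  -0.61  0.08  0.57  0.07 -0.08
 -0.11 -0.54  0.23  0.15  0.15 -0.05  0.09 -0.4   0.27  0.19  0.23  0.13
 -0.21 -0.33 -0.54  0.23  0.31  0.18 -0.16 -0.23 -0.39]
23 mouth dir [  0.99   0.1  607.88 -23.61] 0.10164097
```

```bash
cat >> h.py <<'E'
from scipy.spatial.transform import Rotation as Ro
XD=np.array([np.cos(1.674),np.sin(1.674),0]); YD=np.array([-XD[1],XD[0],0]); HOME=np.array([576.5,214,110.])
def plan(tgt,ux):
    "shift in present tool axes to tgt (TCP), and turn about tool z to bring tool x onto +-ux"
    o=sensors.get_obs(); R=Ro.from_rotvec(o["orientation"]).as_matrix()
    v=R.T@np.asarray(ux); a=np.arctan2(v[1],v[0]); a=(a+np.pi/2)%np.pi-np.pi/2
    print("t %.2f"%o["t"],"pos",o["ee_pos"].round(1),"q",o["qpos"].round(2),"toolx",R[:,0].round(3),"z",R[:,2].round(3),"w %.1f"%o["width"],"F",o["ft_force"].round(1),"M",o["moment"].round(2))
    print("shift",(R.T@(np.asarray(tgt)-o["ee_pos"])).round(1),"turn z %.3f"%a,"tilt",(R.T@np.array([0,0,-1])).round(4))
def rack(): 
    o=sensors.get_obs(); d=o["ee_pos"]-HOME; return np.array([d@XD,d@YD,d[2]])
E
python3 - <<'E'
from h import *
T=cam("top");hsv=cv2.cvtColor(T["frame"],cv2.COLOR_BGR2HSV)
m=((abs(hsv[...,0].astype(int)-16)<=2)&(hsv[...,2]>175)&(hsv[...,1]>120)).astype(np.uint8);m[:176]=0;m[190:]=0;m[:,:325]=0;m[:,390:]=0
n,l,s,c=cv2.connectedComponentsWithStats(m);k=1+s[1:,4].argmax();print(s[k],c[k])
ys,xs=np.where(l==k);P=plane(T,np.c_[xs,ys],88)[:,:2];f=cv2.fitLine(P.astype(np.float32),cv2.DIST_HUBER,0,.01,.01).ravel();print("bar",f,"yaw",np.arctan2(f[1],f[0]),"ext",np.ptp((P-f[2:])@f[:2]))
print(plane(T,[c[k]],88))
u=f[:2]*np.sign(f[1]);plan([567,-286,300],[u[0],u[1],0])
E
```

```text
[332 180  52   6 243] [356.40329218 182.31687243]
bar [ 5.974424e-02 -9.982137e-01  5.677894e+02 -2.831679e+02] yaw -1.5110165 ext 153.2590667403749
[[ 567.71543219 -280.6457725    88.        ]]
t 0.35 pos [237.4 578.  222.5] q [ 1.16  0.42  1.63  0.    1.09 -0.02] toolx [-0.925  0.38   0.   ] z [-0. -0. -1.] w 87.4 F [-0.1  0.4  0.8] M [ 0.02  0.02 -0.  ]
shift [-633.2 -674.   -77.3] turn z 1.121 tilt [-0.e+00  3.e-04  1.e+00]
```

```bash
python3 -m handwheel '[[-39.6,-42.1,-5,0,0,0,0],[-39.6,-42.1,-5,0,0,0,0],[-39.6,-42.1,-5,0,0,0,0],[-39.6,-42.1,-5,0,0,0,0],[-39.6,-42.1,-5,0,0,0,0],[-39.6,-42.1,-5,0,0,0,0],[-39.6,-42.1,-5,0,0,0,0],[-39.6,-42.1,-5,0,0,0,0],[-39.6,-42.1,-5,0,0,0,0],[-39.6,-42.1,-5,0,0,0,0]]' >/dev/null
python3 -m handwheel '[[-39.6,-42.1,-5,0,0,0,0],[-39.6,-42.1,-5,0,0,0,0],[-39.6,-42.1,-5,0,0,0,0],[-39.6,-42.1,-5,0,0,0,0],[-39.6,-42.1,-5,0,0,0,0],[-39.6,-42.1,-5,0,0,0,0]]' >/dev/null
python3 -m handwheel '[[0,0,0,0,0,0.187,0],[0,0,0,0,0,0.187,0],[0,0,0,0,0,0.187,0],[0,0,0,0,0,0.187,0],[0,0,0,0,0,0.187,0],[0,0,0,0,0,0.186,0],[0,0,0,0,0,0,0]]'
python3 - <<'E'
from h import *
plan([567.5,-284,60],[-.0597,.998,0])
T=cam("top");S=cam("scene")
cv2.imwrite("pics/g1.png",np.hstack([cv2.resize(S["frame"][130:280,80:260],(400,333)),cv2.resize(T["frame"][100:260,270:440],(400,376))[:333]]))
E
```

```text
t: 3.22
ee_pos: [567.5, -285.7, 302.6]
orientation: [-2.152, -2.289, 0.0]
ft_force: [-0.4, 0.2, -0.0]
width: 87.6
grasp_force: 0.0
t 3.23 pos [ 567.5 -285.7  302.6] q [-0.49  0.36  1.53 -0.    1.25 -0.55] toolx [-0.062  0.998  0.   ] z [-0.  0. -1.] w 87.6 F [-0.4  0.2 -0. ] M [-0.13  0.04 -0.01]
shift [1.700e+00 1.000e-01 2.426e+02] turn z 0.002 tilt [-1.e-04  1.e-04  1.e+00]
```

View pics/g1.png

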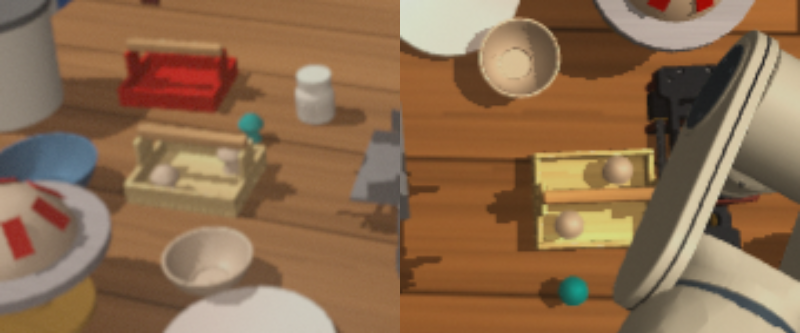

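The side view shows the tray and its mushrooms undisturbed, at (195,165) in the crop. The gripper's top-view offset to the right matches the parallax at its height. I'll descend and grip.

```bash
python3 -m handwheel '[[0.7,0,50,0,0,0,0],[1,0,50,0,0,0,0],[0,0,50,0,0,0,0],[0,0,40,0,0,0,0],[0,0,30,0,0,0,0],[0,0,15,0,0,0,0],[0,0,7.5,0,0,0,0],[0,0,0,0,0,0,0],[0,0,0,0,0,0,0]]'
python3 -c "
from h import *
plan([567.5,-284,60],[-.0597,.998,0])"
```

```text
t: 4.45
ee_pos: [568.2, -284.4, 61.4]
orientation: [2.152, 2.286, 0.001]
ft_force: [0.0, 0.5, -0.3]
width: 87.8
grasp_force: 0.0
t 4.45 pos [ 568.2 -284.4   61.4] q [-0.48  0.64  1.69 -0.    0.8  -0.54] toolx [-0.06   0.998 -0.001] z [ 0.002 -0.001 -1.   ] w 87.8 F [ 0.   0.5 -0.3] M [-0.1   0.05 -0.02]
shift [ 0.5 -0.7  1.4] turn z 0.001 tilt [ 0.001  -0.0017  1.    ]
```

```bash
python3 -m handwheel '[[0,0,0.5,0,0,0,0.3],[0,0,0,0,0,0,0.5],[0,0,0,0,0,0,0.65],[0,0,0,0,0,0,0.72],[0,0,0,0,0,0,0.78],[0,0,0,0,0,0,0.85],[0,0,0,0,0,0,1],[0,0,0,0,0,0,1],[0,0,0,0,0,0,1],[0,0,0,0,0,0,1]]'
python3 -m handwheel '[[0,0,-1,0,0,0,1],[0,0,-2,0,0,0,1],[0,0,-4,0,0,0,1],[0,0,-8,0,0,0,1],[0,0,-8,0,0,0,1],[0,0,-8,0,0,0,1],[0,0,-4,0,0,0,1],[0,0,-2,0,0,0,1],[0,0,0,0,0,0,1],[0,0,0,0,0,0,1]]'
python3 - <<'E'
from h import *
plan(HOME-300*XD+[0,0,120],XD)
T=cam("top");S=cam("scene")
cv2.imwrite("pics/g2.png",np.hstack([cv2.resize(S["frame"][150:255,110:230],(400,350)),cv2.resize(T["frame"][130:235,300:420],(400,350))]))
E
```

```text
t: 5.7
ee_pos: [567.2, -284.0, 59.6]
orientation: [-2.153, -2.287, 0.0]
ft_force: [-2.9, 0.5, 1.2]
width: 17.5
grasp_force: 30.0
t: 6.95
ee_pos: [567.3, -283.9, 96.4]
orientation: [-2.153, -2.287, 0.0]
ft_force: [0.2, 0.0, -6.0]
width: 17.8
grasp_force: 30.0
t 6.95 pos [ 567.3 -283.9   96.4] q [-0.48  0.59  1.68 -0.    0.87 -0.54] toolx [-0.06   0.998  0.   ] z [-0.001  0.    -1.   ] w 17.8 F [ 0.2  0.  -6. ] M [-0.06  0.07  0.02]
shift [ 196.8   52.  -133.6] turn z -0.043 tilt [-3.e-04  5.e-04  1.e+00]
```

View pics/g2.png

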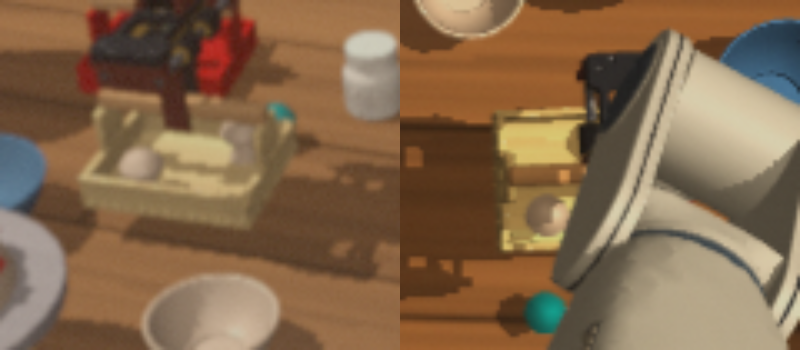

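The tray is held level, clear of the bench, with both mushrooms standing (left crop at (140,165) and (238,140)). Next I'll raise it and turn it to the rack's direction.

```bash
python3 -m handwheel '[[0,0,-4,0,0,0,1],[0,0,-9,0,0,-0.006,1],[0,0,-14,0,0,-0.01,1],[0,0,-16,0,0,-0.01,1],[0,0,-16,0,0,-0.01,1],[0,0,-14,0,0,-0.007,1],[0,0,-9,0,0,0,1],[0,0,-4,0,0,0,1],[0,0,0,0,0,0,1]]'
python3 -c "
from h import *
plan(HOME-325*XD+[0,0,72],XD);print(rack())"
```

```text
t: 8.18
ee_pos: [567.4, -284.0, 182.7]
orientation: [-2.104, -2.333, 0.0]
ft_force: [0.1, 0.4, -6.3]
width: 17.8
grasp_force: 30.0
t 8.18 pos [ 567.4 -284.   182.7] q [-0.48  0.48  1.64 -0.    1.02 -0.59] toolx [-0.103  0.995  0.   ] z [-0.  0. -1.] w 17.8 F [ 0.1  0.4 -6.3] M [-0.03  0.06  0.03]
shift [169.4  60.3   0.7] turn z -0.000 tilt [-0.e+00  1.e-04  1.e+00]
[-494.38240437   60.37783393   72.65370527]
```

```bash
python3 -m handwheel '[[6,2.1,0,0,0,0,1],[12,4.3,0,0,0,0,1],[18,6.4,0,0,0,0,1],[24,8.5,0,0,0,0,1],[28,10,0,0,0,0,1],[28,10,0,0,0,0,1],[22,7.8,0,0,0,0,1],[16,5.7,0,0,0,0,1],[10,3.6,0,0,0,0,1],[5.4,1.9,0,0,0,0,1]]'
python3 - <<'E'
from h import *
plan(HOME-305*XD+[0,0,60],XD);print(rack())
T=cam("top");S=cam("scene");np.savez("s.npz",a=T["frame"],b=S["frame"])
cv2.imwrite("pics/g3.png",np.hstack([cv2.resize(S["frame"][140:260,180:290],(440,480),interpolation=cv2.INTER_CUBIC),cv2.resize(T["frame"][125:215,240:307],(357,480),interpolation=cv2.INTER_CUBIC)]))
for p in ([80,65,32],[80,-65,32]):
    for o in(-325,): print(p,proj(T,HOME+(o+p[0])*XD+p[1]*YD+[0,0,13+p[2]]),proj(S,HOME+(o+p[0])*XD+p[1]*YD+[0,0,13+p[2]]))
for y in(67,-67): print(y,proj(T,HOME-185*XD+y*YD+[0,0,38]),proj(S,HOME-185*XD+y*YD+[0,0,38]))
E
```

```text
t: 9.43
ee_pos: [610.1, -108.8, 182.7]
orientation: [2.104, 2.333, -0.0]
ft_force: [-0.2, -0.5, -6.4]
width: 17.9
grasp_force: 30.0
t 9.43 pos [ 610.1 -108.8  182.7] q [-0.2   0.46  1.67 -0.    1.01 -0.3 ] toolx [-0.103  0.995 -0.   ] z [-0. -0. -1.] w 17.9 F [-0.2 -0.5 -6.4] M [-0.11  0.11  0.02]
shift [19.5 -0.2 12.7] turn z 0.000 tilt [1.e-04 1.e-04 1.e+00]
[-3.24534626e+02 -1.99891514e-01  7.26581704e+01]
[80, 65, 32] [[275.69030805 188.97170958]] [[245.40848013 176.16305095]]
[80, -65, 32] [[272.0595608  143.87495693]] [[235.55356739 201.70830819]]
67 [[254.80945845 191.47326089]] [[266.13642934 179.66096095]]
-67 [[251.24303613 145.30962434]] [[257.97567122 206.51382101]]
```

View pics/g3.png

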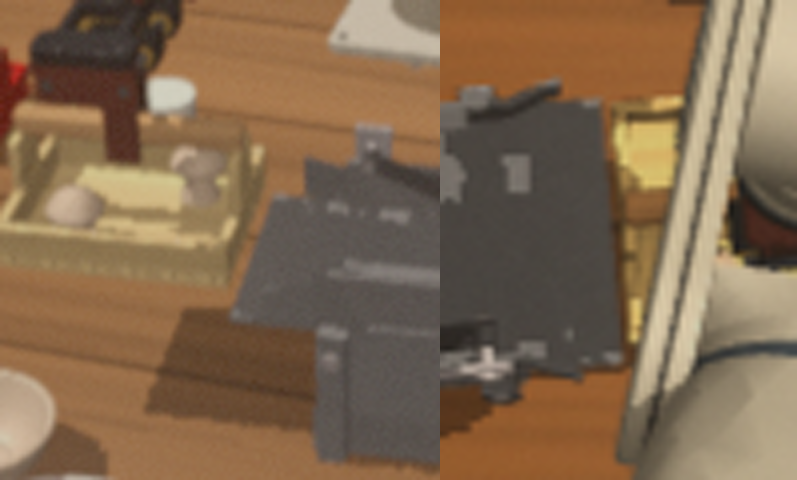

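In the top view the tray's leading corners are at (272.3,144.3) and (275.6,189.7) native, within about 0.5 px of prediction and square to the deck edge. Next I'll put the leading end over the bare deck and feel for the deck.

```bash
python3 -m handwheel '[[4,0.8,0,0,0,0,1],[8,0,0,0,0,0,1],[6,0,2,0,0,0,1],[2,0,4,0,0,0,1],[0,0,3,0,0,0,1],[0,0,1.5,0,0,0,1],[0,0,0,0,0,0,1],[0,0,0,0,0,0,1]]' | grep -E 'pos|for'
python3 -m handwheel '[[0,0,0.7,0,0,0,1],[0,0,0,0,0,0,1]]' | grep -E 'pos|ft_'
python3 -m handwheel '[[0,0,0.7,0,0,0,1],[0,0,0,0,0,0,1]]' | grep -E 'pos|ft_'
python3 -c "
from h import *
plan(HOME-305*XD+[0,0,60],XD);print(rack())"
```

```text
ee_pos: [608.9, -89.5, 172.3]
ft_force: [0.1, -0.6, -5.4]
grasp_force: 30.0
ee_pos: [608.8, -89.4, 171.5]
ft_force: [0.0, 0.1, -6.0]
ee_pos: [608.7, -89.3, 170.7]
ft_force: [0.2, -0.2, -6.0]
t 11.03 pos [608.7 -89.3 170.7] q [-0.17  0.47  1.69  0.    0.98 -0.27] toolx [-0.103  0.995  0.   ] z [-0.  0. -1.] w 17.8 F [ 0.2 -0.2 -6. ] M [-0.11  0.05 -0.01]
shift [ 0.  -0.8  0.7] turn z -0.000 tilt [-0.e+00  1.e-04  1.e+00]
[-305.04943453   -0.77565697   60.71585285]
```

```bash
python3 -m handwheel '[[0,0,0.6,0,0,0,1],[0,0,0,0,0,0,1]]' | grep -E 'pos|ft_'
python3 -m handwheel '[[0,0,0.6,0,0,0,1],[0,0,0,0,0,0,1]]' | grep -E 'pos|ft_'
python3 -m handwheel '[[0,0,0.6,0,0,0,1],[0,0,0,0,0,0,1]]' | grep -E 'pos|ft_'
python3 -c "
from h import *
plan(HOME-305*XD+[0,0,60],XD);print(rack())"
```

```text
ee_pos: [608.7, -89.3, 170.1]
ft_force: [-0.5, -0.1, -5.7]
ee_pos: [608.8, -89.4, 169.6]
ft_force: [0.7, -0.2, -6.2]
ee_pos: [609.0, -89.5, 169.4]
ft_force: [-0.4, -0.3, -1.9]
t 11.78 pos [609.  -89.5 169.4] q [-0.17  0.47  1.69 -0.    0.98 -0.27] toolx [-0.103  0.995 -0.   ] z [ 0.001 -0.    -1.   ] w 17.9 F [-0.4 -0.3 -1.9] M [0.02 0.25 0.07]
shift [ 0.2 -1.  -0.6] turn z -0.000 tilt [ 2.e-04 -5.e-04  1.e+00]
[-305.1909582    -1.03903886   59.36245807]
```

```bash
python3 -m handwheel '[[0,0,-0.8,0,0,0,1],[4,0,0,0,0,0,1],[6,0,0,0,0,0,1],[5,0,0,0,0,0,1],[0,0,0,0,0,0,1]]' | grep -E 'pos|ft_'
python3 -m handwheel '[[4,0,0,0,0,0,1],[6,0,0,0,0,0,1],[5,0,0,0,0,0,1],[0,0,0,0,0,0,1]]' | grep -E 'pos|ft_'
python3 -m handwheel '[[4,0,0,0,0,0,1],[5,0,0,0,0,0,1],[0,0,0,0,0,0,1]]' | grep -E 'pos|ft_'
python3 -c "
from h import *
plan(HOME-265*XD+[0,0,60],XD);print(rack())"
```

```text
ee_pos: [607.1, -73.8, 169.7]
ft_force: [1.2, 0.2, -6.4]
ee_pos: [605.6, -59.0, 169.8]
ft_force: [1.2, 0.2, -5.1]
ee_pos: [604.7, -50.2, 169.7]
ft_force: [0.2, 0.1, -6.2]
t 13.28 pos [604.7 -50.2 169.7] q [-0.1   0.46  1.71  0.    0.97 -0.21] toolx [-0.103  0.995  0.   ] z [-0.  0. -1.] w 17.4 F [ 0.2  0.1 -6.2] M [-0.07  0.   -0.05]
shift [ 0.7 -0.8 -0.3] turn z 0.000 tilt [-0.e+00  1.e-04  1.e+00]
[-265.68752017   -0.80106729   59.74755464]
```

```bash
python3 -m handwheel '[[3,0,0,0,0,0,1],[3,0,0,0,0,0,1],[0,0,0,0,0,0,1]]' | grep -E 'pos|ft_'
python3 -m handwheel '[[4,0,0,0,0,0,1],[4,0,0,0,0,0,1],[0,0,0,0,0,0,1]]' | grep -E 'pos|ft_'
python3 -m handwheel '[[4,0,0,0,0,0,1],[4,0,0,0,0,0,1],[0,0,0,0,0,0,1]]' | grep -E 'pos|ft_'
python3 -c "
from h import *
plan(HOME-245*XD+[0,0,60],XD);print(rack())"
```

```text
ee_pos: [604.1, -44.4, 169.8]
ft_force: [0.2, -0.6, -6.6]
ee_pos: [603.3, -36.3, 169.8]
ft_force: [0.9, -0.8, -5.5]
ee_pos: [602.5, -28.3, 169.8]
ft_force: [-0.4, -0.6, -5.7]
t 14.40 pos [602.5 -28.3 169.8] q [-0.07  0.46  1.72  0.    0.97 -0.17] toolx [-0.103  0.995  0.   ] z [-0.  0. -1.] w 17.6 F [-0.4 -0.6 -5.7] M [-0.11  0.05  0.01]
shift [-1.3 -0.8 -0.2] turn z 0.000 tilt [-1.e-04  0.e+00  1.e+00]
[-243.70649841   -0.8490589    59.77040259]
```

```bash
python3 -m handwheel '[[3,0,0,0,0,0,1],[4,0,0,0,0,0,1],[4,0,0,0,0,0,1],[0,0,0,0,0,0,1]]' | grep -E 'pos|ft_'
python3 -m handwheel '[[4,0,0,0,0,0,1],[5,0,0,0,0,0,1],[4,0,0,0,0,0,1],[0,0,0,0,0,0,1]]' | grep -E 'pos|ft_'
python3 -m handwheel '[[4,0,0,0,0,0,1],[4,0,0,0,0,0,1],[3,0,0,0,0,0,1],[0,0,0,0,0,0,1]]' | grep -E 'pos|ft_'
python3 - <<'E'
from h import *
plan(HOME-205*XD+[0,0,60],XD);print(rack())
T=cam("top");S=cam("scene")
cv2.imwrite("pics/g4.png",np.hstack([cv2.resize(S["frame"][150:240,200:330],(433,300),interpolation=cv2.INTER_CUBIC),cv2.resize(T["frame"][125:215,200:307],(357,300),interpolation=cv2.INTER_CUBIC)]))
E
```

```text
ee_pos: [601.3, -17.4, 169.8]
ft_force: [0.4, -0.4, -5.2]
ee_pos: [600.0, -4.4, 169.8]
ft_force: [-0.3, 0.8, -4.8]
ee_pos: [598.8, 6.5, 169.7]
ft_force: [0.3, 1.1, -7.0]
t 15.90 pos [598.8   6.5 169.7] q [-0.01  0.45  1.73  0.    0.96 -0.11] toolx [-0.103  0.995  0.   ] z [-0.  0. -1.] w 17.8 F [ 0.3  1.1 -7. ] M [-0.06  0.05 -0.02]
shift [ 3.7 -0.8 -0.3] turn z -0.000 tilt [-3.e-04  2.e-04  1.e+00]
[-208.69637214   -0.80992123   59.69787644]
```

View pics/g4.png

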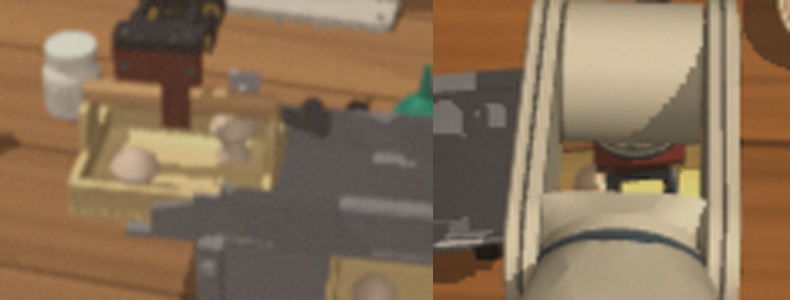

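The tray is between the guides with its leading end at (275,150) in the left crop. Both mushrooms are upright at (133,165) and (232,130), and the catch is just ahead at (300,115). I'll carry on gently under it.

```bash
python3 -m handwheel '[[3,0,0,0,0,0,1],[4,0,0,0,0,0,1],[4,0,0,0,0,0,1],[3,0,0,0,0,0,1],[0,0,0,0,0,0,1]]' | grep -E 'pos|ft_'
python3 -m handwheel '[[3,0,0,0,0,0,1],[4,0,0,0,0,0,1],[4,0,0,0,0,0,1],[3,0,0,0,0,0,1],[0,0,0,0,0,0,1]]' | grep -E 'pos|ft_'
python3 -m handwheel '[[3,0,0,0,0,0,1],[4,0,0,0,0,0,1],[4,0,0,0,0,0,1],[3,0,0,0,0,0,1],[0,0,0,0,0,0,1]]' | grep -E 'pos|ft_'
python3 -c "
from h import *
plan(HOME-165*XD+[0,0,60],XD);print(rack())"
```

```text
ee_pos: [597.4, 20.5, 169.7]
ft_force: [-0.1, 1.6, -6.8]
ee_pos: [595.9, 34.4, 169.8]
ft_force: [-0.1, -0.8, -5.8]
ee_pos: [594.5, 48.3, 169.7]
ft_force: [-0.2, -0.5, -6.7]
t 17.88 pos [594.5  48.3 169.7] q [ 0.06  0.45  1.73  0.    0.96 -0.04] toolx [-0.103  0.995  0.   ] z [-0.  0. -1.] w 18.0 F [-0.2 -0.5 -6.7] M [-0.06  0.03  0.  ]
shift [ 1.7 -0.8 -0.3] turn z 0.000 tilt [-2.e-04  1.e-04  1.e+00]
[-166.68810142   -0.82807553   59.73172868]
```

```bash
python3 -m handwheel '[[4,0,0,0,0,0,1],[5,0,0,0,0,0,1],[5,0,0,0,0,0,1],[5,0,0,0,0,0,1],[5,0,0,0,0,0,1],[4,0,0,0,0,0,1],[0,0,0,0,0,0,1]]' | grep -E 'pos|ft_'
python3 -m handwheel '[[4,0,0,0,0,0,1],[5,0,0,0,0,0,1],[5,0,0,0,0,0,1],[5,0,0,0,0,0,1],[5,0,0,0,0,0,1],[4,0,0,0,0,0,1],[0,0,0,0,0,0,1]]' | grep -E 'pos|ft_'
python3 -m handwheel '[[4,0,0,0,0,0,1],[5,0,0,0,0,0,1],[5,0,0,0,0,0,1],[5,0,0,0,0,0,1],[5,0,0,0,0,0,1],[4,0,0,0,0,0,1],[0,0,0,0,0,0,1]]' | grep -E 'pos|ft_'
python3 - <<'E'
from h import *
plan(HOME-80*XD+[0,0,60],XD);print(rack())
S=cam("scene")
cv2.imwrite("pics/g5.png",cv2.resize(S["frame"][150:240,230:380],(800,480),interpolation=cv2.INTER_CUBIC))
E
```

```text
ee_pos: [591.7, 76.2, 169.8]
ft_force: [-0.1, 0.1, -6.1]
ee_pos: [588.8, 104.0, 169.8]
ft_force: [-0.6, -0.7, -6.9]
ee_pos: [585.9, 131.9, 169.8]
ft_force: [0.6, -0.2, -5.9]
t 20.50 pos [585.9 131.9 169.8] q [0.2  0.45 1.72 0.   0.97 0.1 ] toolx [-0.103  0.995  0.   ] z [ 0.  0. -1.] w 17.9 F [ 0.6 -0.2 -5.9] M [-0.02  0.04 -0.02]
shift [ 2.7 -0.9 -0.2] turn z 0.000 tilt [-2.e-04 -1.e-04  1.e+00]
[-82.66778048  -0.90956285  59.79428034]
```

View pics/g5.png

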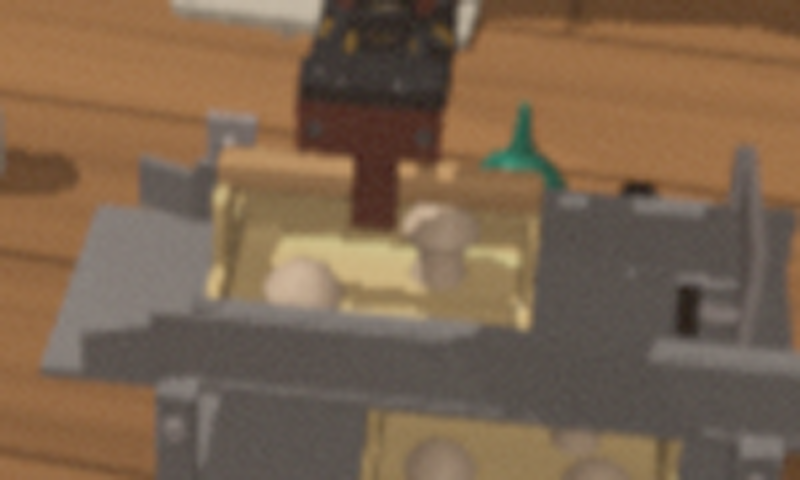

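The tray is sitting straight in the bay with both mushrooms upright at (300,285) and (440,240). The buffer is still free at (690,305). Now I'll advance towards it.

```bash
python3 -m handwheel '[[4,0,0,0,0,0,1],[5,0,0,0,0,0,1],[5,0,0,0,0,0,1],[5,0,0,0,0,0,1],[5,0,0,0,0,0,1],[4,0,0,0,0,0,1],[0,0,0,0,0,0,1]]' | grep -E 'pos|ft_'
python3 -m handwheel '[[3,0,0,0,0,0,1],[5,0,0,0,0,0,1],[5,0,0,0,0,0,1],[5,0,0,0,0,0,1],[3,0,0,0,0,0,1],[0,0,0,0,0,0,1]]' | grep -E 'pos|ft_'
python3 -m handwheel '[[0,0,0.4,0,0,0,1],[0,0,0.2,0,0,0,1],[0,0,0,0,0,0,1]]' | grep -E 'pos|ft_'
python3 -c "
from h import *
plan(HOME-30*XD+[0,0,60],XD);print(rack())"
```

```text
ee_pos: [583.0, 159.8, 169.8]
ft_force: [-0.2, 0.3, -6.3]
ee_pos: [580.9, 180.6, 169.8]
ft_force: [0.0, 0.4, -6.9]
ee_pos: [581.1, 180.3, 169.6]
ft_force: [-1.3, 1.4, -0.5]
t 22.55 pos [581.1 180.3 169.6] q [0.28 0.46 1.71 0.   0.97 0.18] toolx [-0.103  0.995  0.   ] z [ 0.  0. -1.] w 17.7 F [-1.3  1.4 -0.5] M [ 0.12  0.36 -0.05]
shift [ 4.  -1.1 -0.4] turn z -0.000 tilt [-3.e-04 -4.e-04  1.e+00]
[-34.00155661  -1.07563932  59.58363929]
```

```bash
python3 -m handwheel '[[2,0,0,0,0,0,1],[3,0,0,0,0,0,1],[3,0,0,0,0,0,1],[2,0,0,0,0,0,1],[0,0,0,0,0,0,1]]' | grep -E 'pos|ft_'
python3 -m handwheel '[[1.5,0,0,0,0,0,1],[1.5,0,0,0,0,0,1],[0,0,0,0,0,0,1]]' | grep -E 'pos|ft_'
python3 -m handwheel '[[1,0,0,0,0,0,1],[1,0,0,0,0,0,1],[0,0,0,0,0,0,1]]' | grep -E 'pos|ft_'
python3 -c "
from h import *
plan(HOME-30*XD+[0,0,60],XD);print(rack())"
```

```text
ee_pos: [580.3, 190.5, 169.6]
ft_force: [0.7, -1.5, 4.1]
ee_pos: [579.9, 193.2, 169.6]
ft_force: [0.7, -2.9, 5.2]
ee_pos: [579.7, 195.2, 169.6]
ft_force: [0.6, -3.1, 5.5]
t 23.93 pos [579.7 195.2 169.6] q [ 0.31  0.47  1.7  -0.    0.97  0.2 ] toolx [-0.103  0.995 -0.   ] z [ 0.001  0.    -1.   ] w 17.8 F [ 0.6 -3.1  5.5] M [-0.6   0.09 -0.03]
shift [-10.9  -1.2  -0.4] turn z -0.000 tilt [ 0.e+00 -8.e-04  1.e+00]
[-19.06300432  -1.24792944  59.59288644]
```

```bash
for i in 1; do
python3 -m handwheel '[[1,0,0,0,0,0,1],[1,0,0,0,0,0,1],[0,0,0,0,0,0,1]]' | grep -E 'pos|ft_'
python3 -m handwheel '[[1,0,0,0,0,0,1],[1,0,0,0,0,0,1],[0,0,0,0,0,0,1]]' | grep -E 'pos|ft_'
python3 -m handwheel '[[1,0,0,0,0,0,1],[1,0,0,0,0,0,1],[0,0,0,0,0,0,1]]' | grep -E 'pos|ft_'
done
```

```text
ee_pos: [579.5, 197.2, 169.6]
ft_force: [0.7, -3.2, 5.2]
ee_pos: [579.3, 199.1, 169.6]
ft_force: [-0.1, -3.4, 4.8]
ee_pos: [579.1, 201.1, 169.6]
ft_force: [0.7, -3.6, 5.0]
```

```bash

python3 -m handwheel '[[1,0,0,0,0,0,1],[1,0,0,0,0,0,1],[0,0,0,0,0,0,1]]' | grep -E 'pos|ft_'
python3 -m handwheel '[[1,0,0,0,0,0,1],[1,0,0,0,0,0,1],[0,0,0,0,0,0,1]]' | grep -E 'pos|ft_'
python3 -m handwheel '[[1,0,0,0,0,0,1],[1,0,0,0,0,0,1],[0,0,0,0,0,0,1]]' | grep -E 'pos|ft_'
```

```text
ee_pos: [578.9, 203.1, 169.6]
ft_force: [0.7, -3.3, 5.4]
ee_pos: [578.7, 204.6, 169.6]
ft_force: [0.8, -5.8, 6.3]
ee_pos: [578.6, 205.5, 169.6]
ft_force: [0.9, -10.5, 5.8]
```

```bash
python3 -c "
from h import *
plan(HOME-5*XD+[0,0,60],XD);print(rack())"
```

```text
t 26.18 pos [578.6 205.5 169.6] q [ 0.32  0.47  1.69 -0.    0.98  0.22] toolx [-0.103  0.995 -0.002] z [ 0.001 -0.002 -1.   ] w 17.7 F [  0.9 -10.5   5.8] M [-1.7  -0.03  0.04]
shift [ 3.7 -1.3 -0.4] turn z -0.000 tilt [ 2.4e-03 -6.0e-04  1.0e+00]
[-8.67321455 -1.25255967 59.59586043]
```

```bash

python3 -m handwheel '[[0.8,0,0,0,0,0,1],[0,0,0,0,0,0,1]]' | grep -E 'pos|ft_'
python3 -m handwheel '[[0.8,0,0,0,0,0,1],[0,0,0,0,0,0,1]]' | grep -E 'pos|ft_'
python3 - <<'E'
from h import *
plan(HOME-5*XD+[0,0,60],XD);print(rack())
S=cam("scene");T=cam("top")
cv2.imwrite("pics/g6.png",np.vstack([cv2.resize(S["frame"][160:215,240:340],(800,440),interpolation=cv2.INTER_CUBIC)]))
E
```

```text
ee_pos: [578.6, 205.8, 169.6]
ft_force: [1.0, -12.4, 6.5]
ee_pos: [578.6, 206.3, 169.7]
ft_force: [1.2, -14.1, 7.5]
t 26.68 pos [578.6 206.3 169.7] q [ 0.32  0.47  1.69 -0.    0.98  0.22] toolx [-0.103  0.995 -0.004] z [ 0.001 -0.004 -1.   ] w 18.1 F [  1.2 -14.1   7.5] M [-2.31 -0.09  0.06]
shift [ 2.9 -1.3 -0.3] turn z 0.000 tilt [ 3.7e-03 -5.0e-04  1.0e+00]
[-7.91033762 -1.25330385 59.71599255]
```

View pics/g6.png

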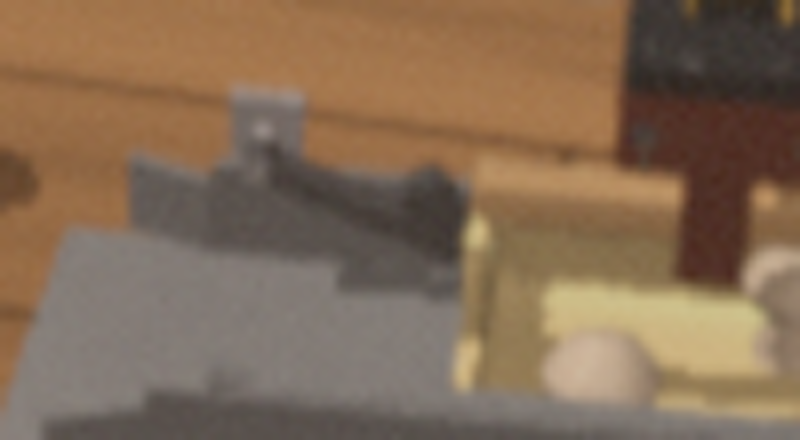

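```bash
python3 - <<'E'
from h import *
b=cv2.cvtColor(np.load("s.npz")["b"],cv2.COLOR_BGR2GRAY); S=cam("scene")["frame"]; a=cv2.cvtColor(S,cv2.COLOR_BGR2GRAY)
y,x=slice(174,196),slice(268,299,2)
print("before");print(b[y,x]);print("now");print(a[y,x])
E
```

```text
before
[[117 106 111 109 113 106 105 109 114 116 119 123 127 129 129 131]
 [117 107 130 113 113 115 113 111 108 106 109 109 116 117 121 125]
 [118 108 141 113 112 121 122 120 119 115 114 109 107 103 108 112]
 [118 105 112  96 109 121 122 124 122 124 123 118 119 115 113 110]
 [116 101  85  75 103 118 122 122 120 124 124 126 125 124 123 121]
 [120 100  79  71  85 106 118 120 120 121 122 121 120 117 126 122]
 [111  97  91  68  63  81 104 114 114 115 116 116 103  94 118 121]
 [ 93  90  99  69  62  65  77  96  97 100 106 101  73  68 108 117]
 [ 83  91  99  68  63  60  63  67  73  84  90  77  59  58  80 102]
 [ 85  86  91  74  62  63  60  60  62  73  74  66  56  59  66  86]
 [ 82  82  86  84  74  64  58  63  59  63  70  62  60  58  62  78]
 [ 81  83  86  87  84  74  72  60  60  58  63  57  62  60  57  70]
 [ 85  87  87  84  85  82  78  64  63  60  62  58  60  57  60  67]
 [ 87  84  84  86  85  86  84  81  68  61  62  59  62  60  63  69]
 [ 84  85  84  87  86  84  81  85  81  71  61  62  62  61  63  68]
 [ 82  83  84  85  88  86  87  85  85  82  72  66  60  62  61  73]
 [ 84  84  84  85  85
[... 1160 characters left out ...]
  75  76  69  58  60  62  91]
 [ 85  83  85  84  84  81  75  71  63  67  70  68  60  60  58  93]
 [ 84  84  88  85  86  83  81  81  66  63  70  65  62  62  60 106]
 [ 80  82  86  84  85  83  83  81  77  72  63  61  58  59  63 133]
 [ 84  85  85  82  84  83  84  81  88  78  71  68  66  63  61 152]
 [ 86  87  85  84  85  86  85  81  82  87  81  76  64  63  62 147]
 [103  97  97  93  89  87  89  84  82  84  85  84  76  64  61 128]
 [123 115 116 111 106 102 104  92  83  84  88  85  79  77  72 129]
 [124 124 123 123 122 121 121 101  86  86  91  85  84  95  88 131]
 [126 125 126 124 126 123 125  98  85  87  87  86  86  97  95 129]
 [127 127 125 127 127 124 126  96  90  90  86  87  85  89  90 125]]
```

The lever's pixel rows match the view taken before insertion, so the catch is fully down behind the tray. I'll ease off the push and then open the gripper.

```bash

python3 -m handwheel '[[-0.6,0,-0.2,0,0,0,1],[0,0,0,0,0,0,1]]' | grep -E 'pos|ft_'
python3 -m handwheel '[[-0.8,0,-0.3,0,0,0,1],[0,0,0,0,0,0,1]]' | grep -E 'pos|ft_'
python3 -m handwheel '[[-0.8,0,-0.2,0,0,0,1],[0,0,0,0,0,0,1]]' | grep -E 'pos|ft_'
```

```text
ee_pos: [578.5, 206.2, 169.6]
ft_force: [2.0, -11.3, 6.0]
ee_pos: [578.4, 205.8, 169.6]
ft_force: [2.0, -9.3, 3.1]
ee_pos: [578.4, 205.4, 169.6]
ft_force: [2.1, -7.9, 1.9]
```

```bash

python3 -m handwheel '[[-0.8,0,-0.1,0,0,0,1],[0,0,0,0,0,0,1]]' | grep -E 'pos|ft_'
python3 -m handwheel '[[-0.8,0,-0.1,0,0,0,1],[0,0,0,0,0,0,1]]' | grep -E 'pos|ft_'
python3 -c "
from h import *
plan(HOME+[0,0,60],XD);print(rack())"
```

```text
ee_pos: [578.4, 205.0, 169.6]
ft_force: [1.7, -4.1, 0.1]
ee_pos: [578.4, 204.6, 169.6]
ft_force: [2.8, -3.9, -1.9]
t 28.07 pos [578.4 204.6 169.6] q [ 0.32  0.47  1.69 -0.    0.98  0.22] toolx [-0.103  0.995 -0.   ] z [-0. -0. -1.] w 17.8 F [ 2.8 -3.9 -1.9] M [-0.71 -0.37 -0.14]
shift [ 9.6 -0.9 -0.4] turn z -0.001 tilt [3.e-04 2.e-04 1.e+00]
[-9.56043647 -0.91423878 59.64749068]
```

```bash

python3 -m handwheel '[[0,0,0,0,0,0,0.75],[0,0,0,0,0,0,0.7],[0,0,0,0,0,0,0.6],[0,0,0,0,0,0,0.5],[0,0,0,0,0,0,0.5],[0,0,0,0,0,0,0.5]]' 
python3 -m handwheel '[[0,0,-3,0,0,0,0.5],[0,0,-8,0,0,0,0.5],[0,0,-15,0,0,0,0.5],[0,0,-25,0,0,0,0.5],[0,0,-30,0,0,0,0.5],[0,0,-30,0,0,0,0.5],[0,0,-20,0,0,0,0.5],[0,0,-10,0,0,0,0.5],[0,0,0,0,0,0,0.5]]'
python3 - <<'E'
from h import *
S=cam("scene");T=cam("top")
cv2.imwrite("pics/g7.png",np.hstack([cv2.resize(S["frame"][150:240,230:380],(480,288),interpolation=cv2.INTER_CUBIC),cv2.resize(T["frame"][125:215,130:230],(320,288),interpolation=cv2.INTER_CUBIC)]))
a=cv2.cvtColor(S["frame"],cv2.COLOR_BGR2GRAY);print(a[176:196,278:299:3])
E
```

```text
t: 28.82
ee_pos: [578.4, 204.9, 170.1]
orientation: [-2.104, -2.333, -0.0]
ft_force: [-0.8, 0.6, 0.6]
width: 43.8
grasp_force: 0.0
t: 29.95
ee_pos: [578.6, 204.9, 312.1]
orientation: [2.104, 2.332, 0.002]
ft_force: [0.2, 0.3, -0.8]
width: 43.6
grasp_force: 0.0
[[119 120 113 113 109 104 106]
 [118 121 123 121 118 114 110]
 [116 120 121 123 122 121 120]
 [107 119 119 118 121 117 123]
 [ 92 112 120 119 119 100 118]
 [ 78  90 114 115 112  90 109]
 [ 72  80  93 103  99  76  91]
 [ 63  73  78  87  82  68  72]
 [ 67  69  75  78  71  61  61]
 [ 74  63  68  76  69  61  56]
 [ 85  71  65  72  65  59  57]
 [ 86  84  67  65  67  61  66]
 [ 83  82  79  66  60  65  72]
 [ 85  84  82  76  67  67  86]
 [ 85  86  83  84  76  64  87]
 [ 88  86  84  86  86  71  83]
 [101  99  84  89  87  77  84]
 [123 116  86  92  88  86 104]
 [126 122  84  86  85  89 107]
 [125 121  91  88  89  90 101]]
```

View pics/g7.png

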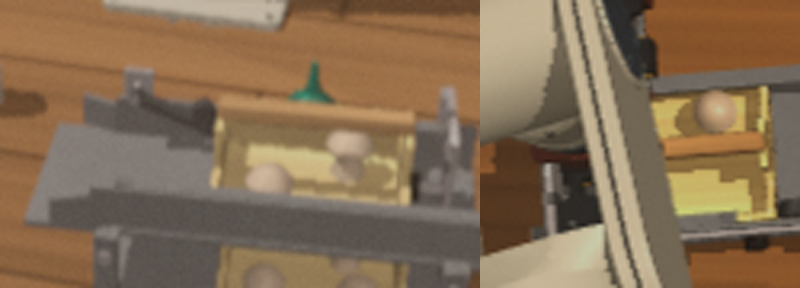

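The tray is home and level behind the fallen catch, with both mushrooms upright at (268,180) and (347,150). The catch edge is unchanged and the gripper is clear.

```bash
python3 -c "
from h import *
print(ctrl.close_job())"
```

```text
the job is handed in; nothing more can be done
None
```

The job is handed in: the tray is level in the upper bay between the fallen catch and the buffer, both mushrooms are standing and the gripper is clear; hand-in gave no verdict.

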